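# Register a food pan in the corner of its locating rail

### The arm

A 6-joint arm with a two-finger parallel gripper is mounted at the origin on the work surface. World frame = base frame: x ahead of the robot, y to its left, z up, the work surface at z = 0. Lengths are in mm, angles in rad, forces in N, time in s.
With the tool pointing down it reaches from about 350 to 975 mm from the base axis. Payload 17.4 kg.
Tool frame: the origin (TCP) lies where the fingers leave the gripper's body, on its centre line; the fingertips stand 73 mm ahead of it and the grasp point (between the pads) lies 54 mm ahead of it; y points along the fingers, x is the direction in which the jaws open and shut, and the axes are right-handed (so a half turn about y gives the same grasp; the last joint's range is limited). The gripper opens to 85 mm and grips with 20 to 120 N. Pads are 22 mm wide; open, the fingers measure 114 mm over their backs; the gripper's body (76 mm by 85 mm) begins 54 mm behind the grasp point. The pads swing forward as they close: fully open they stand 13 mm farther back than shut.
Start: joints at [1.296, 0.116, 1.442, -0, 1.584, -0.038], TCP at [158.358, 656.168, 303.903] pointing down, gripper open.
Joint ranges: [-2.83, 2.83], [-0.83, 2.19], [0.07, 2.5], [-1.14, 4.28], [0.01, 3], [-2.97, 2.97]. Speed limits (rad/s): [1.89, 1.89, 2.22, 3.14, 3.14, 3.14].

### API

Orientations are given as a rotation vector (axis times angle).
In Python, from plant import * gives the robot as it stands.
- The arm moves only by the tool servo_tool, never from a script. Its argument "targets" is a list of rows, each an object with "translation": the shift along the world's x, y, z in m, a list of three; "rot": the turn, a rotation vector about the world's x, y, z in degrees, a list of three; "grip": the gripper's target within -1 to 1 (shut at 1, half-way at 0, fully open at -1). In form: [{"translation": [dx, dy, dz], "rot": [wx, wy, wz], "grip": grip}, ...]. A call has 1 to 10 rows; each row shifts and turns the commanded pose from where the row before left it; what a row does not reach is not made up. A row lasts 1/8 s, in which the tool goes at most 62.5 mm and 10.7 degrees, less where a joint would pass 70% of its speed; a pose out of reach is approached as far as the arm can. A call is refused whole if a number of a shift passes 0.0625 or a number of a turn 10.7, either way. A call with a gripper value outside its range is refused whole. The fingers move at their own pace and stop on an object; "grip_force" is the grip in N (left out, the last holds). Time passes only in rows, so rows that do not move let the fingers close. It gives the time, the measured TCP pose, the force and the opening at its end, in the units of the state.
- state(): the state, without advancing time (a new reading comes with each control period).
- read_camera(name): name is "scene" or "top"; returns a dict with "color" (420x560x3 uint8, blue, green, red), "range_z" (420x560 float32, mm along the optical axis (not along the pixel's ray), 0 where there is no reading), "fx", "fy", "cx", "cy" (pixels), "T" (4x4, takes a point from camera to world coordinates). Camera axes: x right, y up, looking along -z (the intrinsics and any distortion apply to the point x, -y, -z); pixel columns grow to the right and rows downward; lengths in mm; the calibration is good to about 2 mm. A picture is of the moment at which its call begins.
- hand_in(): hands the job in, once; it reports no verdict.
The state is a dict: "time": time; "joints": joint angles; "dq": joint speeds; "tau": joint torques, N m; "tcp_pos": TCP position; "eef_rot": TCP orientation; "force": force on the tool from outside, world axes, zero at the start; "ft_torque": the same for the moment, N m; "opening": finger opening in mm.
Only numpy, scipy, OpenCV 4.12 (cv2) and the standard library are available. Lean on these libraries where they do the work, as an engineer would, in place of code of your own. Each camera call takes 0.05 s, during which the arm holds its last target. There are 200 camera calls.

### The job

With the fingers only pushing, slide the closed steel pan along the table until one of its long sides lies flush along the front face of the steel rail and its end is up against the end stop, so that it sits square in the corner. Push it only: never lift or tip it. Leave everything else on the table where it stands, and finish clear of the pan.

Things in the scene. Friction and masses are not known exactly. Their poses are not given: they have to be found in the camera images.
- pan: the closed steel food pan, a flat box with straight walls: 108 mm (its x) by 176 mm (its y) by 62 mm high with its flat, handleless lid; the walls are straight up to 56 mm. About 0.6 to 0.9 kg, loose on the table. Origin: centre of its underside; z up. It starts on the robot's side of the rail, up to about 0.35 rad askew to it and clear of it
- rail: straight steel rail screwed to the table: 20 mm thick (its x), 540 mm long (its y), 40 mm high; origin at the centre of its underside. Its flat front face, against which the pan goes, is the plane x = -10 mm in its own frame, towards the robot. Its position and yaw change from run to run. A 3 mm high foot flange runs behind it
- stop: the end stop, a square-edged steel block screwed to the table in front of the rail and square to it, at either the left or the right end of the rail: 80 mm (its x, out from the rail) by 30 mm (its y, along the rail) by 40 mm high. Origin: centre of its underside, 55 mm in front of the rail's centre line and 240 mm to one side of the rail's middle; axes parallel to the rail's. The inner face, which the pan meets, is 15 mm from its origin, on the side of the rail's middle
- tin: bystander: low round spice tin, 50 mm wide, 60 mm high, in front of the rail at the end that has no stop. Origin: centre of its underside
- shaker: bystander: round steel shaker, 60 mm wide, 98 mm high. Origin: centre of its underside. It and the jar stand to the left and right of the pan, nearer the robot than the rail's ends, either one on either side
- jar: bystander: round amber jar with a white cap, 60 mm wide, 85 mm high. Origin: centre of its underside
- bottle: bystander: tall red bottle, 60 mm wide, 190 mm high, far to the left. Origin: centre of its underside
- bowl: bystander: small steel bowl, 110 mm wide, 40 mm high, far to the left, nearer the robot than the bottle. Origin: centre of its underside
- brush: bystander: basting brush lying far to the right. Origin: under the middle of it

How it is judged:
By the outcome, as a careful person would: the job done as asked, in the order asked, and still so for the second after the job is handed in, with the robot touching nothing.
It also fails if it takes over 54 s, if anything falls off the work surface, if the arm or the gripper's body presses on something with over 40 N, if the wrist force passes 120 N, or if a joint passes its speed limit or range.

## Working session

There is one attempt and no reset: what is moved stays moved. The work goes in short steps, Python scripts to look and compute and a tool call to move; the robot and the scene stay as the last step left them, time stands still between calls to the robot, and variables do not carry over. Pictures are saved under pics/ and viewed, about 8 in all and at most 12, crops included, and the job is handed in when it is done.

Besides the shell and the picture viewer there is one more tool, called as name([rows], argument=value, ...), one row to a line, values as JSON. servo_tool: Moves the arm, as the interface text tells. Its arguments: {"type":"object","properties":{"targets":{"type":"array","items":{"type":"object","properties":{"translation":{"type":"array","items":{"type":"number"}},"rot":{"type":"array","items":{"type":"number"}},"grip":{"type":"number"}}}},"grip_force":{"type":"number"}},"required":["targets"]}

```bash
mkdir -p pics; ls
cat > h.py <<'E'
from plant import *
import numpy as np, cv2
def pts(c):
    h,w=c["range_z"].shape; v,u=np.mgrid[:h,:w]; z=c["range_z"].astype(float)
    P=np.stack([(u-c["cx"])/c["fx"]*z,-(v-c["cy"])/c["fy"]*z,-z,np.ones_like(z)],-1)
    W=(P@np.array(c["T"]).T)[...,:3]; W[z==0]=np.nan; return W
E
python3 - <<'E'
from h import *
s=state(); print({k:np.round(v,3) for k,v in s.items()})
for n in("top","scene"):
    c=read_camera(n); print({k:c[k] for k in c if k not in("color","range_z")})
    cv2.imwrite(f"pics/{n}0.png",c["color"]); np.save(n+"0.npy",pts(c))
    W=pts(c); print([np.round(W[r,q]) for r in(100,210,320) for q in(140,280,420)])
E
```

```text
pics
{'time': np.float64(0.0), 'joints': array([ 1.296,  0.116,  1.442,  0.   ,  1.584, -0.038]), 'dq': array([-0.001,  0.   , -0.   , -0.   , -0.001,  0.001]), 'tau': array([-2.0000e-03, -7.3195e+01, -6.3253e+01, -0.0000e+00,  6.0000e-03,
       -0.0000e+00]), 'tcp_pos': array([158.313, 656.066, 303.16 ]), 'eef_rot': array([-1.313, -1.032,  1.034]), 'force': array([-0.221,  0.406, -0.161]), 'ft_torque': array([-0.019,  0.025, -0.011]), 'opening': np.float64(85.472)}
{'fx': 394.5694301022382, 'fy': 394.5694301022382, 'cx': 277.311242894752, 'cy': 207.39029141971739, 'T': array([[ 1.06695432e-01,  9.71403505e-01, -2.12111562e-01,
         3.40279209e+02],
       [-9.94282232e-01,  1.05171767e-01, -1.84862629e-02,
         1.33018520e+00],
       [ 4.35052708e-03,  2.12871157e-01,  9.77070593e-01,
         1.16410587e+03],
       [ 0.00000000e+00,  0.00000000e+00,  0.00000000e+00,
         1.00000000e+00]])}
[array([870., 475.,  54.]), array([946.,  53.,  -2.]), array([1421., -654., -762.]), array([540., 433.,   1.]), array([573.,  14.,  59.]), array([ 631., -405.,    2.]), array([225., 377.,  -4.]), array([268., -19.,  -3.]), array([ 310., -416.,   -2.])]
{'fx': 455.8094424236423, 'fy': 455.8094424236423, 'cx': 282.2735235171242, 'cy': 209.91597674347554, 'T': array([[-6.46947213e-02, -7.76032604e-01,  6.27365915e-01,
         1.46426490e+03],
       [ 9.97832691e-01, -4.27334552e-02,  5.00377094e-02,
         8.28500698e+01],
       [-1.20213807e-02,  6.29243395e-01,  7.77115330e-01,
         1.13495959e+03],
       [ 0.00000000e+00,  0.00000000e+00,  0.00000000e+00,
         1.00000000e+00]])}
[array([  15., -595.,    1.]), array([116., -25., 100.]), array([-37., 517.,   3.]), array([ 589., -439.,   19.]), array([600.,   7.,  63.]), array([524., 449.,  -1.]), array([ 947., -350.,   -4.]), array([927.,  28.,  -1.]), array([934., 385.,  59.])]
```

View pics/top0.png

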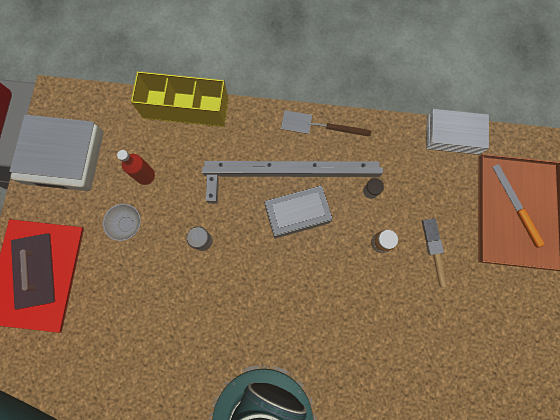

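View pics/scene0.png

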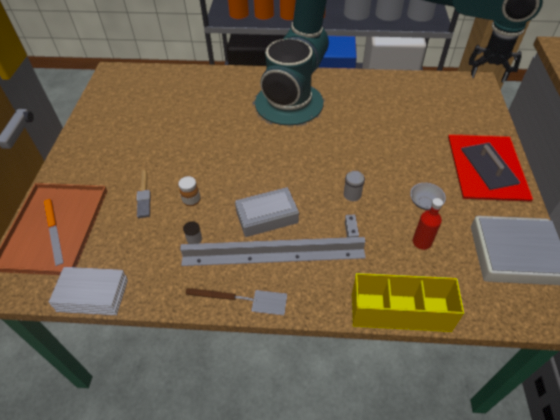

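Top view: the rail runs from (205,167) to (382,167), with the stop at its left end (212,188). The pan is at (298,211), the shaker at (199,238), the jar at (388,240) and the tin at (375,187).

```bash
cat >> h.py <<'E'
def rect(P):
    (c,(w,h),a)=cv2.minAreaRect(P[:,:2].astype(np.float32)); 
    if w>h: w,h,a=h,w,a-90      # h = long side, its direction:
    a=(a+90)  # direction of long side, deg from world x
    return np.round(c,1),round(w,1),round(h,1),round((a-90+90)%180-90,2)
def comp(W,box,zlo,zhi):
    x0,x1,y0,y1=box
    m=((W[...,0]>x0)&(W[...,0]<x1)&(W[...,1]>y0)&(W[...,1]<y1)&(W[...,2]>zlo)&(W[...,2]<zhi)).astype(np.uint8)
    n,l,st,_=cv2.connectedComponentsWithStats(m)
    return [(W[l==i],st[i]) for i in range(1,n) if st[i,4]>25]
E
python3 - <<'E'
from h import *
for n in("top","scene"):
    W=np.load(n+"0.npy"); print(n)
    for lo,hi in((34,46),(53,70),(75,105)):
        for P,st in comp(W,(400,900,-420,430),lo,hi): print(lo,rect(P),st,np.round(np.median(P[:,2]),1))
E
```

```text
top
34 (array([835.2, 355.7]), 4.3, 141.6, -0.62) [155 114  47   6  73] 39.8
34 (array([835.1, 247.7]), 9.3, 60.6, 7.07) [203 118  21   5  39] 38.8
34 (array([641.3, 414.1]), 14.0, 48.5, 72.37) [142 167  10  15  28] 39.3
34 (array([703.1,  -9. ]), 21.1, 538.2, 6.23) [ 202  167  181    7 1200] 39.1
34 (array([623.4, 223.4]), 30.3, 77.0, -83.13) [206 175  11  26 268] 39.2
34 (array([493. , 420.1]), 17.2, 73.4, -89.93) [132 211   9  26  45] 38.7
53 (array([837.2, 315. ]), 59.8, 217.8, 16.23) [153  99  72  21 186] 61.4
53 (array([ 863.6, -416.6]), 6.3, 71.8, -89.86) [432 120   3  23  49] 58.4
53 (array([640.2, 414.3]), 13.5, 49.0, 70.18) [139 164  11  16  45] 61.2
53 (array([ 674.7, -253. ]), 46.7, 48.7, -88.89) [367 178  17  17 228] 59.1
53 (array([579.5, -38.1]), 107.0, 174.3, 22.01) [ 265  186   68   50 2142] 62.1
53 (array([ 512.1, -281.7]), 34.9, 57.0, -54.84) [375 231  18  20  69] 57.5
75 (array([871.8, 390.9]), 7.2, 52.4, -88.86) [162  88   6  17  58] 89.9
75 (array([872.7, 305.3]), 5.3, 54.4, 90.0) [191  90   5  18  52] 92.1
75 (array([837.6, 315.2]), 62.7, 221.5, 16.9) [149  93 
[... 1320 characters left out ...]
46.6, -64.48) [416 227  10  13  46] 62.6
53 (array([ 865.2, -415.5]), 8.4, 69.3, 89.94) [114 270  10  23  72] 57.7
53 (array([866.3, 269.1]), 63.0, 74.5, 0.57) [358 281  31  25 117] 62.0
53 (array([849.9, 369.6]), 49.7, 98.5, -39.95) [390 283  33  25 137] 62.4
53 (array([837.2, 418.5]), 5.5, 22.4, 0.97) [424 285  10   4  30] 62.0
75 (array([473.1, 234.1]), 57.9, 58.8, 20.85) [345 170  20  17 242] 89.1
75 (array([ 519.8, -289.5]), 51.7, 52.1, -86.81) [179 176  17  15 193] 83.7
75 (array([659.9, 414.6]), 12.9, 44.7, -63.98) [417 219  12  15  77] 89.2
75 (array([867.5, 220.3]), 0.9, 62.3, -89.69) [355 275   2  26  34] 93.0
75 (array([866.1, 328.3]), 67.1, 201.7, 0.05) [358 274  79  31 600] 91.2
```

```bash
cat >> h.py <<'E'
from scipy.spatial.transform import Rotation as Ro
O=np.array([703.2,-8.6]); A=np.radians(6.25)
EX=np.array([np.cos(A),np.sin(A)]); EY=np.array([-EX[1],EX[0]])
w2r=lambda p:np.round([(p[:2]-O)@EX,(p[:2]-O)@EY],1)
r2w=lambda u,v:np.round(O+u*EX+v*EY,1)
def rep():
    s=state(); R=Ro.from_rotvec(s["eef_rot"]).as_matrix(); x=R[:,0]
    print(round(float(s["time"]),2),"tcp",np.round(s["tcp_pos"],1),"rail",w2r(s["tcp_pos"]),"jaw yaw rel ey",round(float(np.degrees(np.arctan2(x[1],x[0]))-96.25),2),"R",np.round(R,2).tolist(),"F",np.round(s["force"],1),"q",np.round(s["joints"],2),s["opening"])
def pan():
    for n in("top","scene"):
        P=max(comp(pts(read_camera(n)),(420,760,-200,225),54,70),key=lambda t:len(t[0]))[0]
        r=rect(P); print(n,"pan",r,"rail",w2r(r[0]),"yaw rel",round(r[3]-6.25,2))
E
python3 -c "
from h import *
rep(); print(r2w(-124.5,-15),r2w(-230,-15),r2w(-64,137),r2w(-64,-160))"
```

```text
0.1 tcp [158.3 656.1 303.2] rail [-469.3  720. ] jaw yaw rel ey -19.82 R [[0.23, -0.0, -0.97], [0.97, -0.0, 0.23], [-0.0, -1.0, 0.0]] F [-0.7 -0.   0.1] q [ 1.3   0.12  1.44 -0.    1.58 -0.04] 85.61014642268808
[581.1 -37.1] [476.2 -48.6] [624.7 120.6] [ 657.  -174.6]
```

servo_tool([
  {"translation": [0.023,-0.05,0],"rot": [0,0,2],"grip": -1},
  {"translation": [0.023,-0.05,0],"rot": [0,0,2],"grip": -1},
  {"translation": [0.023,-0.05,0],"rot": [0,0,2],"grip": -1},
  {"translation": [0.023,-0.05,0],"rot": [0,0,2],"grip": -1},
  {"translation": [0.023,-0.05,0],"rot": [0,0,2],"grip": -1},
  {"translation": [0.023,-0.05,0],"rot": [0,0,2],"grip": -1},
  {"translation": [0.023,-0.05,0],"rot": [0,0,2],"grip": -1},
  {"translation": [0.023,-0.05,0],"rot": [0,0,2],"grip": -1},
  {"translation": [0.023,-0.05,0],"rot": [0,0,2],"grip": -1},
  {"translation": [0.023,-0.05,0],"rot": [0,0,2],"grip": -1},
])

```text
time: 1.35
tcp_pos: [388.6, 154.4, 303.9]
eef_rot: [-1.153, -1.293, 1.292]
force: [1.3, 0.9, -0.1]
opening: 85.2
```

```bash
python3 -c "
from h import *
rep()"
```

```text
1.35 tcp [388.6 154.4 303.9] rail [-295.   196.3] jaw yaw rel ey 0.26 R [[-0.11, 0.0, -0.99], [0.99, 0.0, -0.11], [0.0, -1.0, -0.0]] F [ 1.3  0.9 -0.1] q [ 0.32 -0.47  1.95 -0.    1.66 -1.37] 85.234629148636
```

servo_tool([
  {"translation": [0.022,-0.051,0],"rot": [0,0,0],"grip": -1},
  {"translation": [0.022,-0.051,0],"rot": [0,0,0],"grip": -1},
  {"translation": [0.022,-0.051,0],"rot": [0,0,0],"grip": -1},
  {"translation": [0.021,-0.05,0],"rot": [0,0,0],"grip": -1},
  {"translation": [0,0,-0.055],"rot": [0,0,0],"grip": -1},
  {"translation": [0,0,-0.055],"rot": [0,0,0],"grip": -1},
  {"translation": [0,0,-0.055],"rot": [0,0,0],"grip": -1},
  {"translation": [0,0,-0.057],"rot": [0,0,0],"grip": -1},
  {"translation": [0,0,0],"rot": [0,0,0],"grip": -1},
])

```text
time: 2.48
tcp_pos: [473.3, -46.5, 78.4]
eef_rot: [-1.148, -1.287, 1.294]
force: [0.5, -0.8, 0.2]
opening: 85.3
```

```bash
python3 -c "
from h import *
rep(); pan()
c=read_camera('top'); cv2.imwrite('pics/a.png',cv2.resize(c['color'][140:300,180:420],(720,480)))"
```

```text
2.48 tcp [473.3 -46.5  78.4] rail [-232.7  -12.7] jaw yaw rel ey 0.18 R [[-0.11, -0.01, -0.99], [0.99, 0.0, -0.11], [0.0, -1.0, 0.01]] F [ 0.5 -0.8  0.2] q [-0.15 -0.16  2.1   0.    1.22 -1.83] 85.30400076214958
top pan (array([582.8, -36.8]), 101.2, 173.5, 21.37) rail [-122.8  -14.9] yaw rel 15.12
scene pan (array([580.7, -36.7]), 109.6, 174.2, 21.93) rail [-124.8  -14.6] yaw rel 15.68
```

View pics/a.png

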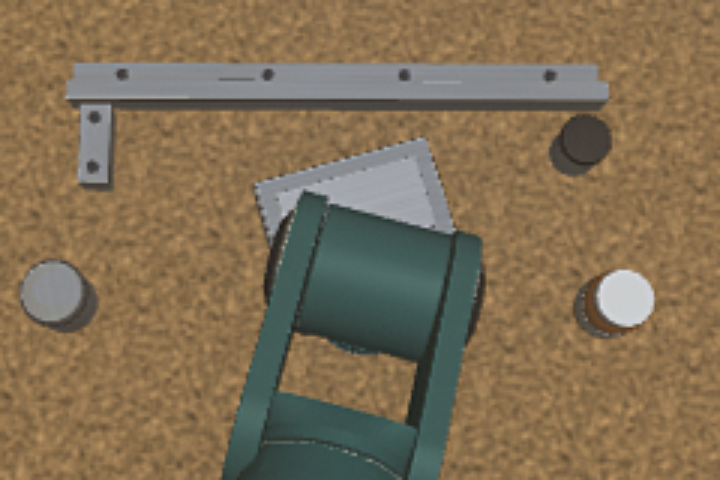

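The gripper is low on the robot's side of the pan, which is still untouched. Next I push toward the rail.

servo_tool([
  {"translation": [0.012,0.0013,0],"rot": [0,0,0],"grip": -1},
  {"translation": [0.012,0.0013,0],"rot": [0,0,0],"grip": -1},
  {"translation": [0.01,0.0011,0],"rot": [0,0,0],"grip": -1},
  {"translation": [0.01,0.0011,0],"rot": [0,0,0],"grip": -1},
  {"translation": [0.01,0.0011,0],"rot": [0,0,0],"grip": -1},
  {"translation": [0.01,0.0011,0],"rot": [0,0,0],"grip": -1},
  {"translation": [0.01,0.0011,0],"rot": [0,0,0],"grip": -1},
])

```text
time: 3.5
tcp_pos: [550.0, -38.3, 82.1]
eef_rot: [-1.152, -1.291, 1.292]
force: [-6.5, 2.8, 3.7]
opening: 85.4
```

```bash
python3 -c "
from h import *
rep(); pan()"
```

```text
3.5 tcp [550.  -38.3  82.1] rail [-155.5  -12.9] jaw yaw rel ey 0.21 R [[-0.11, -0.0, -0.99], [0.99, 0.0, -0.11], [0.0, -1.0, 0.0]] F [-6.5  2.8  3.7] q [-0.12  0.    1.93  0.    1.21 -1.8 ] 85.40047811289169
top pan (array([ 667.9, -100.4]), 10.8, 49.8, 4.84) rail [-45.1 -87.4] yaw rel -1.41
scene pan (array([614.8, -45.5]), 118.2, 172.8, 6.58) rail [-91.9 -27.1] yaw rel 0.33
```

servo_tool([
  {"translation": [0.007,0.0008,0],"rot": [0,0,0],"grip": -1},
  {"translation": [0.007,0.0008,0],"rot": [0,0,0],"grip": -1},
  {"translation": [0.005,0.0005,0],"rot": [0,0,0],"grip": -1},
  {"translation": [0.003,0.0003,0],"rot": [0,0,0],"grip": -1},
  {"translation": [0.002,0.0002,0],"rot": [0,0,0],"grip": -1},
])

```text
time: 4.22
tcp_pos: [573.2, -36.2, 81.9]
eef_rot: [-1.153, -1.29, 1.292]
force: [-7.8, -0.6, 3.8]
opening: 85.1
```

servo_tool([
  {"translation": [0.002,0.0002,0],"rot": [0,0,0],"grip": -1},
])

```text
time: 4.35
tcp_pos: [575.2, -36.0, 81.9]
eef_rot: [-1.153, -1.29, 1.292]
force: [-8.0, 0.3, 3.6]
opening: 85.1
```

```bash
python3 -c "
from h import *
rep(); pan()"
```

```text
4.35 tcp [575.2 -36.   81.9] rail [-130.3  -13.3] jaw yaw rel ey 0.17 R [[-0.11, -0.0, -0.99], [0.99, -0.0, -0.11], [0.0, -1.0, 0.0]] F [-8.   0.3  3.6] q [-0.11  0.06  1.88 -0.    1.21 -1.79] 85.13907112154182Traceback (most recent call last):
  File "<string>", line 3, in <module>
    rep(); pan()
           ~~~^^
  File "h.py", line 27, in pan
    P=max(comp(pts(read_camera(n)),(420,760,-200,225),54,70),key=lambda t:len(t[0]))[0]
      ~~~^^^^^^^^^^^^^^^^^^^^^^^^^^^^^^^^^^^^^^^^^^^^^^^^^^^^^^^^^^^^^^^^^^^^^^^^^^^
ValueError: max() iterable argument is empty
```

Still sliding at about 8 N, so I continue until the force rises.

servo_tool([
  {"translation": [0.002,0.0002,0],"rot": [0,0,0],"grip": -1},
  {"translation": [0.001,0.0001,0],"rot": [0,0,0],"grip": -1},
])

```text
time: 4.65
tcp_pos: [577.8, -35.7, 81.8]
eef_rot: [-1.152, -1.289, 1.292]
force: [-17.6, -1.5, 9.2]
opening: 85.5
```

servo_tool([
  {"translation": [0.001,0.0001,0],"rot": [0,0,0],"grip": -1},
])

```text
time: 4.78
tcp_pos: [578.1, -35.6, 81.8]
eef_rot: [-1.151, -1.288, 1.293]
force: [-28.8, -0.1, 17.9]
opening: 85.6
```

```bash
sed -i '/def pan/,$s/("top","scene")/("scene",)/' h.py; python3 -c "
from h import *
rep(); pan()"
```

```text
4.78 tcp [578.1 -35.6  81.8] rail [-127.3  -13.3] jaw yaw rel ey 0.15 R [[-0.11, -0.0, -0.99], [0.99, -0.0, -0.11], [0.0, -1.0, 0.0]] F [-28.8  -0.1  17.9] q [-0.11  0.06  1.87 -0.    1.21 -1.79] 85.57171684462266
scene pan (array([641.5, -43.1]), 117.7, 174.0, 5.33) rail [-65.1 -27.6] yaw rel -0.92
```

servo_tool([
  {"translation": [-0.03,-0.003,0],"rot": [0,0,0],"grip": -1},
  {"translation": [0,0,0.05],"rot": [0,0,0],"grip": -0.2},
  {"translation": [0,0,0.05],"rot": [0,0,0],"grip": -0.2},
  {"translation": [0.013,-0.017,0],"rot": [0,0,-10],"grip": -0.2},
  {"translation": [0.013,-0.017,0],"rot": [0,0,-10],"grip": -0.2},
  {"translation": [0.013,-0.017,0],"rot": [0,0,-10],"grip": -0.2},
  {"translation": [0.013,-0.017,0],"rot": [0,0,-10],"grip": -0.2},
  {"translation": [0.013,-0.017,0],"rot": [0,0,-10],"grip": -0.2},
  {"translation": [0.013,-0.017,0],"rot": [0,0,-10],"grip": -0.2},
  {"translation": [0.013,-0.017,0],"rot": [0,0,-10],"grip": -0.2},
])

```text
time: 6.08
tcp_pos: [641.0, -158.2, 182.0]
eef_rot: [-1.541, -0.357, 0.357]
force: [-0.7, -0.0, -0.5]
opening: 51.1
```

servo_tool([
  {"translation": [0.013,-0.017,0],"rot": [0,0,-10],"grip": -0.2},
  {"translation": [0.007,0,0],"rot": [0,0,-10],"grip": -0.2},
  {"translation": [0,0,0],"rot": [0,0,0],"grip": -0.2},
])

```text
time: 6.45
tcp_pos: [660.7, -174.7, 181.7]
eef_rot: [-1.569, -0.089, 0.089]
force: [0.1, -0.1, 0.5]
opening: 51.0
```

```bash
python3 -c "
from h import *
rep(); pan()
c=read_camera('scene'); cv2.imwrite('pics/b.png',cv2.resize(c['color'][130:290,160:400],(720,480)))"
```

```text
6.45 tcp [ 660.7 -174.7  181.7] rail [ -60.3 -160.5] jaw yaw rel ey -89.77 R [[0.99, -0.0, -0.11], [0.11, 0.0, 0.99], [-0.0, -1.0, 0.0]] F [ 0.1 -0.1  0.5] q [-0.3   0.19  1.56 -0.    1.39 -0.41] 50.994557369000965
scene pan (array([643.9, -43.4]), 110.5, 174.5, 7.11) rail [-62.7 -28.1] yaw rel 0.86
```

View pics/b.png

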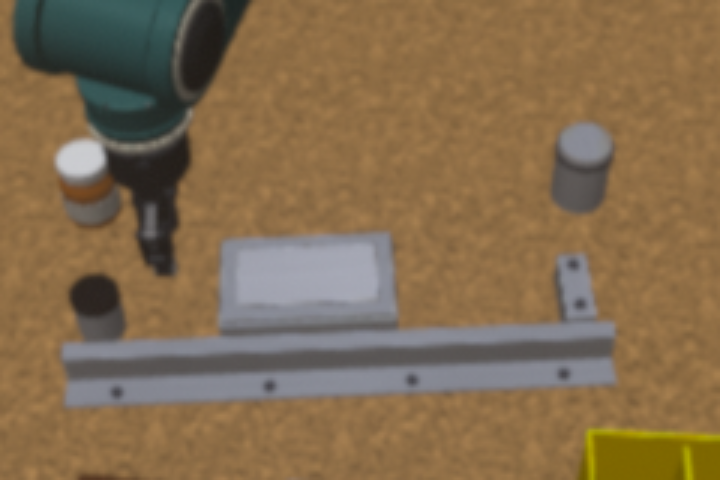

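Scene view: the pan lies along the rail at about (308,280), and the fingers stand off its right end. Next I go down and push along the rail.

servo_tool([
  {"translation": [0,0,-0.05],"rot": [0,0,0],"grip": -0.2},
  {"translation": [0,0,-0.048],"rot": [0,0,0],"grip": -0.2},
  {"translation": [-0.002,0.016,0],"rot": [0,0,0],"grip": -0.2},
  {"translation": [-0.0016,0.012,0],"rot": [0,0,0],"grip": -0.2},
  {"translation": [-0.0011,0.01,0],"rot": [0,0,0],"grip": -0.2},
  {"translation": [-0.0011,0.01,0],"rot": [0,0,0],"grip": -0.2},
  {"translation": [-0.0011,0.01,0],"rot": [0,0,0],"grip": -0.2},
  {"translation": [-0.0011,0.01,0],"rot": [0,0,0],"grip": -0.2},
])

```text
time: 7.55
tcp_pos: [653.2, -106.5, 86.7]
eef_rot: [-1.571, -0.092, 0.086]
force: [0.6, -7.2, 3.3]
opening: 51.2
```

```bash
python3 -c "
from h import *
rep(); pan()"
```

```text
7.55 tcp [ 653.2 -106.5   86.7] rail [-60.3 -91.9] jaw yaw rel ey -89.77 R [[0.99, 0.0, -0.11], [0.11, -0.0, 0.99], [0.0, -1.0, -0.0]] F [ 0.6 -7.2  3.3] q [-0.2   0.22  1.68 -0.    1.23 -0.31] 51.1768596693404
scene pan (array([640.5,  -7. ]), 108.1, 173.4, 6.16) rail [-62.2   8.4] yaw rel -0.09
```

servo_tool([
  {"translation": [-0.0012,0.011,0],"rot": [0,0,0],"grip": -0.2},
  {"translation": [-0.0012,0.011,0],"rot": [0,0,0],"grip": -0.2},
  {"translation": [-0.0012,0.011,0],"rot": [0,0,0],"grip": -0.2},
  {"translation": [-0.0012,0.011,0],"rot": [0,0,0],"grip": -0.2},
  {"translation": [-0.0012,0.011,0],"rot": [0,0,0],"grip": -0.2},
  {"translation": [-0.0012,0.011,0],"rot": [0,0,0],"grip": -0.2},
  {"translation": [-0.0012,0.011,0],"rot": [0,0,0],"grip": -0.2},
  {"translation": [-0.0012,0.011,0],"rot": [0,0,0],"grip": -0.2},
  {"translation": [-0.0012,0.011,0],"rot": [0,0,0],"grip": -0.2},
  {"translation": [-0.0012,0.01,0],"rot": [0,0,0],"grip": -0.2},
])

```text
time: 8.85
tcp_pos: [641.4, 2.3, 86.6]
eef_rot: [-1.571, -0.092, 0.086]
force: [1.3, -9.7, 6.5]
opening: 51.2
```

```bash
python3 -c "
from h import *
rep(); pan()"
```

```text
8.85 tcp [641.4   2.3  86.6] rail [-60.3  17.6] jaw yaw rel ey -89.78 R [[0.99, 0.0, -0.11], [0.11, -0.0, 0.99], [0.0, -1.0, -0.0]] F [ 1.3 -9.7  6.5] q [-0.04  0.18  1.73 -0.    1.22 -0.15] 51.249432366335235
scene pan (array([630.5,  92.7]), 109.7, 191.3, 7.51) rail [-61.2 108.6] yaw rel 1.26
```

servo_tool([
  {"translation": [-0.0008,0.007,0],"rot": [0,0,0],"grip": -0.2},
  {"translation": [-0.0005,0.005,0],"rot": [0,0,0],"grip": -0.2},
  {"translation": [-0.0003,0.003,0],"rot": [0,0,0],"grip": -0.2},
  {"translation": [-0.0002,0.002,0],"rot": [0,0,0],"grip": -0.2},
])

```text
time: 9.4
tcp_pos: [639.6, 19.1, 86.6]
eef_rot: [-1.571, -0.092, 0.086]
force: [0.4, -10.3, 7.2]
opening: 51.2
```

servo_tool([
  {"translation": [-0.0002,0.002,0],"rot": [0,0,0],"grip": -0.2},
])

```text
time: 9.52
tcp_pos: [639.4, 21.0, 86.6]
eef_rot: [-1.571, -0.092, 0.086]
force: [0.3, -9.6, 6.6]
opening: 51.6
```

servo_tool([
  {"translation": [-0.0001,0.001,0],"rot": [0,0,0],"grip": -0.2},
])

```text
time: 9.65
tcp_pos: [639.2, 22.0, 86.5]
eef_rot: [-1.571, -0.092, 0.086]
force: [1.5, -9.7, 7.0]
opening: 51.2
```

servo_tool([
  {"translation": [-0.0001,0.001,0],"rot": [0,0,0],"grip": -0.2},
  {"translation": [-0.0001,0.001,0],"rot": [0,0,0],"grip": -0.2},
])

```text
time: 9.9
tcp_pos: [639.1, 23.1, 86.6]
eef_rot: [-1.572, -0.092, 0.086]
force: [1.1, -23.0, 6.7]
opening: 51.5
```

servo_tool([
  {"translation": [-0.0001,0.001,0],"rot": [0,0,0],"grip": -0.2},
])

```text
time: 10.02
tcp_pos: [639.1, 23.3, 86.6]
eef_rot: [-1.574, -0.091, 0.085]
force: [0.3, -30.6, 5.7]
opening: 51.6
```

servo_tool([
  {"translation": [-0.0001,0.001,0],"rot": [0,0,0],"grip": -0.2},
])

```text
time: 10.15
tcp_pos: [638.9, 23.5, 86.6]
eef_rot: [-1.575, -0.091, 0.085]
force: [-0.1, -38.8, 7.2]
opening: 51.2
```

The force rises to 39 N, so the pan is up against the stop. I back off, rise and look.

servo_tool([
  {"translation": [0.001,-0.005,0],"rot": [0,0,0],"grip": -0.2},
  {"translation": [0.004,-0.04,0],"rot": [0,0,0],"grip": -0.2},
  {"translation": [0,0,0.05],"rot": [0,0,0],"grip": -0.6},
  {"translation": [0,0,0.05],"rot": [0,0,0],"grip": -1},
  {"translation": [-0.05,0,0],"rot": [0,0,10],"grip": -1},
  {"translation": [-0.05,0,0],"rot": [0,0,10],"grip": -1},
  {"translation": [-0.03,0,0],"rot": [0,0,10],"grip": -1},
  {"translation": [0,0,0],"rot": [0,0,10],"grip": -1},
])

```text
time: 11.15
tcp_pos: [511.5, -18.1, 185.4]
eef_rot: [-1.476, -0.64, 0.637]
force: [0.9, 0.2, 0.6]
opening: 85.5
```

```bash
cat > chk.py <<'E'
from h import *
import sys
rep()
for n in("top","scene"):
    c=read_camera(n); W=pts(c); cv2.imwrite(f"pics/{n}_{sys.argv[1]}.png",c["color"])
    for P,st in comp(W,(560,720,0,240),54,70):
        if len(P)>400: r=rect(P); print(n,r,w2r(r[0]),round(r[3]-6.25,2))
    for P,st in comp(W,(420,800,-400,420),34,46):
        if len(P)>150: r=rect(P); print(n,"z40",r,w2r(r[0]))
c=read_camera("top"); cv2.imwrite(f"pics/crop_{sys.argv[1]}.png",cv2.resize(c['color'][150:250,190:310],(720,600),interpolation=cv2.INTER_CUBIC))
E
python3 chk.py 1
```

```text
11.15 tcp [511.5 -18.1 185.4] rail [-191.6   11.4] jaw yaw rel ey -49.44 R [[0.68, 0.0, -0.73], [0.73, 0.0, 0.68], [0.0, -1.0, -0.0]] F [0.9 0.2 0.6] q [-0.09 -0.19  1.93  0.    1.4  -0.9 ] 85.54048542890696
top (array([624.1, 120.3]), 105.4, 172.4, 6.25) [-64.6 136.7] 0.0
top z40 (array([702.7,  -9.1]), 21.9, 538.5, 6.19) [-0.6 -0.4]
top z40 (array([623.6, 224.5]), 28.1, 78.1, -83.61) [-53.8 240.4]
scene (array([626.6, 121.4]), 108.5, 174.8, 6.09) [-62.  137.6] -0.16
scene z40 (array([664.1, -11.3]), 109.0, 538.8, 6.51) [-39.2   1.6]
```

View pics/crop_1.png

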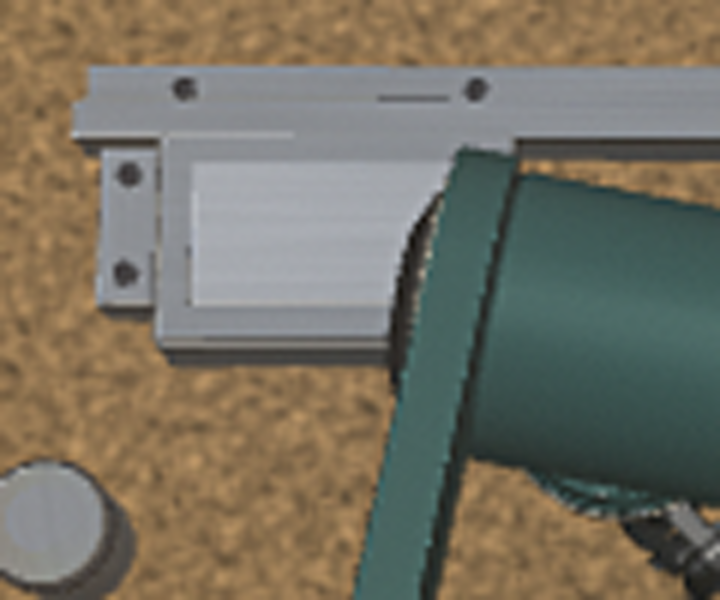

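Top crop: the pan fits the corner, meeting the rail along row 137 and the stop along column 158. A light press against the rail will make sure it is flush.

servo_tool([
  {"translation": [0.0025,0.024,0],"rot": [0,0,9.9],"grip": -1},
  {"translation": [0.0025,0.024,0],"rot": [0,0,9.9],"grip": -1},
  {"translation": [0.0025,0.024,0],"rot": [0,0,9.9],"grip": -1},
  {"translation": [0.0025,0.024,0],"rot": [0,0,9.9],"grip": -1},
  {"translation": [0.0025,0.024,0],"rot": [0,0,9.8],"grip": -1},
  {"translation": [0,0,-0.05],"rot": [0,0,0],"grip": -1},
  {"translation": [0,0,-0.05],"rot": [0,0,0],"grip": -1},
  {"translation": [0,0,0],"rot": [0,0,0],"grip": -1},
])

```text
time: 12.3
tcp_pos: [523.9, 101.5, 81.0]
eef_rot: [-1.157, -1.277, 1.285]
force: [0.9, -0.2, 0.2]
opening: 85.7
```

```bash
python3 -c "
from h import *
rep()"
```

```text
12.3 tcp [523.9 101.5  81. ] rail [-166.2  129. ] jaw yaw rel ey -0.6 R [[-0.1, -0.01, -1.0], [1.0, -0.0, -0.1], [-0.0, -1.0, 0.01]] F [ 0.9 -0.2  0.2] q [ 0.14 -0.03  1.97  0.    1.21 -1.53] 85.70904565828857
```

servo_tool([
  {"translation": [0.012,0.0013,0],"rot": [0,0,0.3],"grip": -1},
  {"translation": [0.01,0.0011,0],"rot": [0,0,0.3],"grip": -1},
  {"translation": [0.008,0.0009,0],"rot": [0,0,0],"grip": -1},
  {"translation": [0.004,0.0004,0],"rot": [0,0,0],"grip": -1},
  {"translation": [0.002,0.0002,0],"rot": [0,0,0],"grip": -1},
])

```text
time: 12.92
tcp_pos: [561.6, 105.4, 84.0]
eef_rot: [-1.154, -1.291, 1.291]
force: [-0.9, -0.6, 0.2]
opening: 85.6
```

servo_tool([
  {"translation": [0.001,0.0001,0],"rot": [0,0,0],"grip": -1},
  {"translation": [0.001,0.0001,0],"rot": [0,0,0],"grip": -1},
])

```text
time: 13.18
tcp_pos: [562.5, 105.4, 83.9]
eef_rot: [-1.152, -1.289, 1.293]
force: [-12.0, -2.5, 7.7]
opening: 85.4
```

servo_tool([
  {"translation": [0.001,0.0001,0],"rot": [0,0,0],"grip": -1},
])

```text
time: 13.3
tcp_pos: [563.0, 105.5, 83.9]
eef_rot: [-1.151, -1.288, 1.294]
force: [-25.3, -2.4, 15.7]
opening: 85.4
```

servo_tool([
  {"translation": [-0.005,-0.0005,0],"rot": [0,0,0],"grip": -1},
  {"translation": [-0.03,-0.003,0],"rot": [0,0,0],"grip": -1},
  {"translation": [0,0,0.06],"rot": [0,0,0],"grip": -1},
  {"translation": [0,0,0.06],"rot": [0,0,0],"grip": -1},
  {"translation": [-0.03,-0.04,0.02],"rot": [0,0,0],"grip": -1},
  {"translation": [-0.03,-0.05,0],"rot": [0,0,0],"grip": -1},
  {"translation": [-0.03,-0.05,0],"rot": [0,0,0],"grip": -1},
  {"translation": [0,-0.05,0],"rot": [0,0,0],"grip": -1},
  {"translation": [0,-0.05,0],"rot": [0,0,0],"grip": -1},
  {"translation": [0,0,0],"rot": [0,0,0],"grip": -1},
])

```text
time: 14.55
tcp_pos: [438.8, -140.3, 223.9]
eef_rot: [-1.156, -1.288, 1.289]
force: [-0.8, 0.1, -0.2]
opening: 85.4
```

```bash
python3 chk.py 2
python3 - <<'E'
from h import *
for n in("top","scene"):
    A0=np.load(n+"0.npy"); W=pts(read_camera(n))
    for nm,b,z in(("tin",(640,710,-290,-215),(53,70)),("shaker",(420,520,190,280),(80,105)),("jar",(470,570,-340,-240),(78,95))):
        f=lambda w:[rect(P)[0] for P,_ in comp(w,b,*z)]
        print(n,nm,f(A0),f(W))
E
```

```text
14.55 tcp [ 438.8 -140.3  223.9] rail [-277.1 -102.1] jaw yaw rel ey -0.04 R [[-0.11, 0.0, -0.99], [0.99, -0.0, -0.11], [-0.0, -1.0, -0.0]] F [-0.8  0.1 -0.2] q [-0.36 -0.34  1.99 -0.    1.49 -2.04] 85.36521510644765
top (array([623.8, 120.1]), 105.3, 172.8, 6.7) [-64.9 136.6] 0.45
top z40 (array([703. ,  -9.3]), 21.1, 538.2, 6.15) [-0.3 -0.7]
top z40 (array([623.4, 225. ]), 27.6, 76.9, -81.92) [-53.9 240.9]
scene (array([627.6, 121.4]), 110.3, 175.1, 6.57) [-61.  137.5] 0.32
scene z40 (array([675.1, -11.1]), 108.5, 537.5, 9.05) [-28.2   0.6]
top tin [array([ 674.7, -253. ])] [array([ 674. , -253.2])]
top shaker [array([468.5, 232.7])] [array([468.1, 232.7])]
top jar [array([ 519.1, -291.4])] [array([ 538.7, -296.2])]
scene tin [array([ 676.5, -252.2])] [array([ 675. , -252.3])]
scene shaker [array([471.2, 235.1])] [array([470.9, 234.2])]
scene jar [array([ 520.3, -289.4])] [array([ 521.9, -290.5])]
```

View pics/crop_2.png

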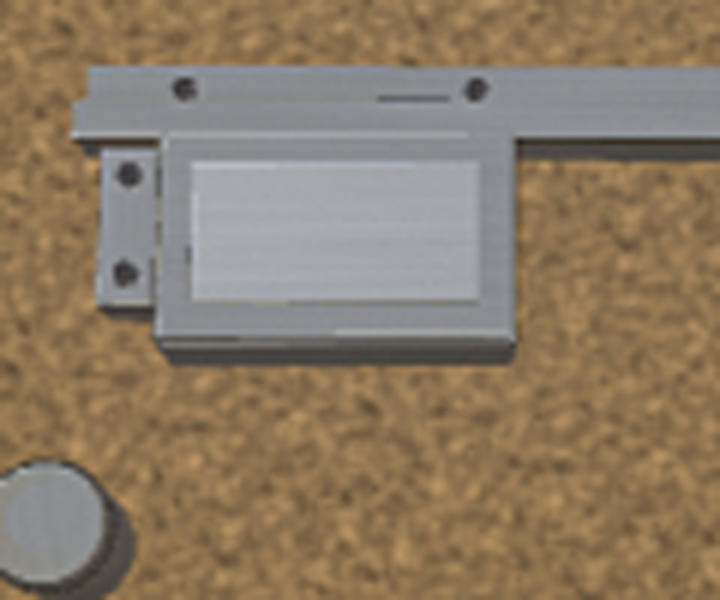

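View pics/scene_2.png

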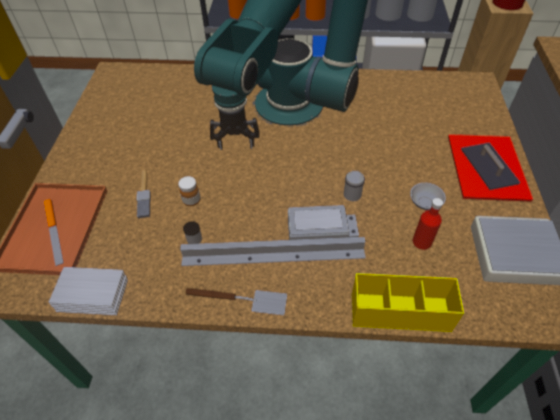

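The pan is square in the corner. In the crop it meets the rail along row 137 and the stop along column 158. The arm is clear and the bystanders stand where they were.

```bash
python3 -c "
from plant import *
print(hand_in())"
```

```text
the job is handed in; nothing more can be done
None
```

The pan sits square in the corner: one long side lies along the rail and its end is up against the left-hand stop. I slid it with the fingers in three pushes: square onto the rail, along the rail to the stop, then a light press back onto the rail. The job was handed in at about 15 s on the robot's clock, with the highest force read after any move about 39 N at the wrist.

**Pan position (rail axes, target x -64, y 137 mm):** the top camera gives (-64.9, 136.6) and the scene camera (-61.0, 137.5). They disagree by about 4 mm across the rail, a little more than their roughly 2 mm calibration. The rise in force at each contact and the close-up picture both point to flush.

**Yaw to the rail:** the last reading is 0.3–0.5°; before the final press it was 0.0 to -0.2°. I put the change down to measurement noise.

**Bystanders:** the tin and shaker measure within about 1.5 mm of where they started. The jar does too in the scene camera (about 2 mm). The top camera put the jar about 20 mm off, which I put down to the arm partly hiding it. I checked the bottle, bowl and brush by eye only, and they look unmoved.

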